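Hang the rice paddle on the snap hook

TASK

Hang the flat wooden rice paddle on the snap hook: bring the steel eye at the end of its handle over the hook's nose and push it down against the sprung gate until the gate has snapped shut again above it, then let go so that the paddle hangs down from the hook, no longer swinging about. Leave the round-headed spoon where it lies.

Things in the scene. Friction and masses are not known exactly. Their poses are not given: they have to be found in the camera images.
- paddle_grip (a point): Middle of the rice paddle's handle, half-way up: the place to grasp and its balance point. Paddle: wood, 184 mm long, 80 g, lying flat on the worktop. Handle 84 mm long, 20 mm wide, 16 mm high. x points along the handle from the eye to the broad, square-ended flat blade (56 mm wide, 54 mm long, 8 mm thick, ending 94 mm from here); z is up as it lies.
- paddle_eye (a point): Centre of the paddle's eye: a steel ring fixed rigidly to the handle's end, flat in the paddle's plane, 66 mm from paddle_grip along -x, at mid-height of the handle (8 mm above the worktop at the start). Ring 36 mm inside, 48 mm outside, bar 6 mm thick. Same axes as paddle_grip.
- hook_nose (a point): Top end of the snap hook's upright nose, 272 mm above the worktop. The hook is a U of 8 mm steel bar in a vertical plane, on a fixed wooden post (335 mm high). x points level from nose to post, z up; mouth 42 mm wide, post 54 mm from the nose. The eye goes flat down over the nose, so that the nose stands inside the ring, with the handle pointing away from the post (along -x).
- hook_seat (a point): Middle of the bottom of the hook's U, on the bar's centre line: 20 mm from the nose towards the post, 205 mm above the worktop (67 mm below hook_nose). The hanging eye rests on it, the eye's centre about 14 mm below it. Same axes as hook_nose.
- gate (a joint): Sprung gate's angle, rad: a steel tongue 47 mm long, hinged 50 mm from the nose at the post, 285 mm up, sloping down to the nose and closing the mouth. 0 = closed; it swings only down into the U (up to 1.5) and springs back. Pushing it takes 2 to 5 N. It snaps shut above the ring once the flat ring's centre is down to 210 to 222 mm above the worktop.
- spoon_grip (a point): Middle of the handle, half-way up, of a wooden spoon that is to stay where it lies: same handle and steel eye as the paddle, but with a small round head 36 mm across. x points from the eye to the head.
Mind the look-alikes: they are no part of the job. Leave any green or orange look-alike of the part that bears paddle_grip alone.

How it is judged:
By the outcome, as a careful person would: the job done as asked, in the order asked, and still so for the second after the job is handed in, with the robot touching nothing.
It also fails if it takes over 43 s, if anything falls off the work surface, if the arm or the gripper's body presses on something with over 40 N, if the wrist force passes 120 N, or if a joint passes its speed limit or range.

ROBOT

A 6-joint arm with a two-finger parallel gripper is mounted at the origin on the work surface. World frame = base frame: x ahead of the robot, y to its left, z up, the work surface at z = 0. Lengths are in m, angles in rad, forces in N, time in s.
With the tool pointing down it reaches from about 0.4 to 0.825 m from the base axis. Payload 7 kg.
Tool frame: the origin (TCP) lies midway between the tips of the shut fingers; the grasp point (between the pads) lies 19 mm behind it; z points along the fingers, y is the line along which they close (so a half turn about z gives the same grasp; the last joint's range is limited). The gripper opens to 88 mm and grips with 3 to 60 N. Pads are 19 mm wide; open, the fingers measure 130 mm over their backs; the gripper's body (78 mm by 193 mm) begins 47 mm behind the grasp point.
Start: joints at [1.607, 0.359, 0.012, 0, -1.224, -0.288], TCP at [0.168, 0.654, 0.227] pointing down, gripper open.
Joint ranges: [-3.07, 3.07], [-1.43, 2.12], [-1.02, 1.25], [-3.03, 1.67], [-3.05, -0], [-3.03, 3.03]. Speed limits (rad/s): [2.39, 2.39, 3.01, 3.14, 3.14, 3.14].

INTERFACE

Orientations are given as [roll, pitch, yaw] about the fixed x, y, z axes, in that order (R = Rz(yaw) Ry(pitch) Rx(roll)).
In Python, from station import telemetry, eyes, ticket, recognise, trace gives the robot as it stands. The module is installed in compiled form; this text tells all that it offers.
- The arm moves only by the tool servo_tool, never from a script. Its argument "series" is a list that holds one entry, the list of rows, each a list of 4 numbers: the shift along the tool's x, y, z in mm, then the turn about the tool's z in rad. In form: [[[x, y, z, roll], ...]]. A call has exactly 10 rows; each row shifts and turns the commanded pose from where the row before left it, along the tool's axes as they then stand; what a row does not reach is not made up. A row lasts 1/12 s, in which the tool goes at most 41.7 mm and 7.16 degrees, less where a joint would pass 70% of its speed; a pose out of reach is approached as far as the arm can. A call is refused whole if a number of a shift passes 41.7 or a number of a turn 0.125, either way. A call with a gripper value outside its range is refused whole. "claw" is the gripper's target within -1 to 1 (shut at 1, half-way at 0, fully open at -1), set as the call begins (left out, the last holds). The fingers move at their own pace and stop on an object; "grip_force" is the grip in N (left out, the last holds). Time passes only in rows, so rows that do not move let the fingers close, or fill a call up. It gives the time, the measured TCP pose, the force, the opening and the grip force at its end, in the units of the state.
- telemetry.get_state(): the state, without advancing time (a new reading comes with each control period).
- eyes.grab_frame(name): name is "scene" or "top" or "wrist"; returns the picture (480x640x3 uint8, red, green, blue); there is no depth.
- eyes.calibration(name): a dict with "mtx" (3x3 intrinsics, pixels), "rvec" (rotation vector, rad) and "tvec" (3), from world to camera coordinates, as OpenCV has them. Camera axes: x right, y down, z forward; pixel columns grow to the right and rows downward; lengths in m; the calibration is good to about 2 mm. A picture is of the moment at which its call begins: read the wrist's pose just before it. calibration takes no time and is no camera call; for the wrist camera it gives the pose at the moment of the call.
- ticket.job_done(): hands the job in; it is judged then, once.
Trained networks look in the newest picture that a camera, given by its name, has taken for a name from the list of things; names that differ only in an ending like _2 or _b are one class to them, and where a whole thing is asked for, a point or a joint stands for the part that bears it (a point fixed in the world has none). Each returns a list of dicts, best first, with "conf" (0 to 1); they miss things now and then, are a little off and sometimes report something else, mostly with a low value. They report only what shows in the picture. A call takes as long as a camera call. They do not tell look-alikes from the thing itself.
- recognise(camera, name): "position" ([x, y, z] in m, in world coordinates, good to about 4 mm: the middle of the surface that is visible of it).
- trace(camera, name): "mask" (480x640 bool, what is visible of it).
The state is a dict: "t": time; "q": joint angles; "qd": joint speeds; "joint_efforts": joint torques, N m; "eef_pos": TCP position; "ee_rot": TCP orientation; "force": force on the tool from outside, world axes, zero at the start; "moment": the same for the moment, N m; "width": finger opening in m; "gripper_force": force on a finger pad.
Only numpy, scipy, OpenCV 4.12 (cv2) and the standard library are available. Lean on these libraries where they do the work, as an engineer would, in place of code of your own. Each camera call takes 0.05 s, during which the arm holds its last target. There are 200 camera calls.

## Working session

There is one attempt and no reset: what is moved stays moved. The work goes in short steps, Python scripts to look and compute and a tool call to move; the robot and the scene stay as the last step left them, time stands still between calls to the robot, and variables do not carry over. Pictures are saved under pics/ and viewed, at most 10 in all, crops included, and the job is handed in when it is done.

Besides the shell and the picture viewer there is one more tool, called after "Call:" by a JSON object that holds its "fn" and its "kwargs", one argument or row to a line. servo_tool: Moves the arm, as the interface text tells. Its arguments: {"type":"object","properties":{"series":{"type":"array"},"claw":{"type":"number"},"grip_force":{"type":"number"}},"required":["series"]}

```bash
mkdir -p pics; cat > h.py <<'E'
import numpy as np, cv2
from station import telemetry, eyes, ticket, recognise, trace
def save(n,im): cv2.imwrite('pics/'+n,cv2.cvtColor(im,cv2.COLOR_RGB2BGR))
def ray(cam,uv):
    c=eyes.calibration(cam);K=np.array(c['mtx']);R=cv2.Rodrigues(np.array(c['rvec'],float))[0];t=np.array(c['tvec'],float).ravel()
    return -R.T@t, R.T@np.linalg.inv(K)@np.array([uv[0],uv[1],1.])
def onz(cam,uv,z):
    o,d=ray(cam,uv); return o+d*(z-o[2])/d[2]
def proj(cam,p):
    c=eyes.calibration(cam); return cv2.projectPoints(np.array(p,float).reshape(-1,1,3),np.array(c['rvec'],float),np.array(c['tvec'],float),np.array(c['mtx']),None)[0].reshape(-1,2)
E
python3 - <<'E'
from h import *
np.set_printoptions(precision=4,suppress=True)
s=telemetry.get_state();print(s['t'],s['eef_pos'],s['ee_rot'],s['width'])
a=eyes.grab_frame('scene');b=eyes.grab_frame('top')
save('scene.png',a);save('top.png',b)
for cam in('top','scene'):
  for n in('paddle_grip','paddle_eye','spoon_grip','hook_nose','hook_seat','gate'):
    for r in recognise(cam,n)[:4]: p=np.array(r['position']);print(cam,n,round(r['conf'],2),p,proj(cam,p)[0])
E
```

```text
0.0 [0.1681 0.6532 0.2256] [ 3.1399 -0.0001 -0.2519] 0.08768437357013743
top paddle_grip 0.69 [ 0.4484 -0.1661  0.0109] [378.273  254.8041]
top paddle_grip 0.63 [ 0.432  -0.3426  0.0104] [456.786  260.4435]
top paddle_eye 0.7 [ 0.3265 -0.2155  0.0077] [401.7037 308.486 ]
top paddle_eye 0.69 [ 0.448  -0.1677  0.0065] [378.8008 255.0418]
top paddle_eye 0.65 [ 0.4333 -0.3465  0.0093] [458.371  259.8464]
top spoon_grip 0.78 [ 0.6348 -0.1682  0.0144] [376.9463 173.4827]
top spoon_grip 0.23 [ 0.448  -0.1641  0.0051] [377.1613 255.0988]
top hook_nose 0.61 [0.5208 0.1853 0.0099] [224.3212 226.5633]
top hook_seat 0.94 [0.5212 0.1864 0.0106] [223.7749 226.3708]
top gate 0.52 [0.5162 0.1576 0.2785] [204.3755 213.4365]
scene paddle_grip 0.82 [ 0.4403 -0.3441  0.0084] [251.8962 209.6277]
scene paddle_grip 0.74 [ 0.452  -0.1507  0.0083] [293.7991 255.833 ]
scene paddle_grip 0.73 [ 0.3303 -0.2099  0.0069] [315.4768 218.9693]
scene paddle_eye 0.96 [ 0.4538 -0.1508  0.0075] [293.2149 256.3768]
scene paddle_eye 0.67 [0.5471 0.2091 0.0229] [370.1769 386.2077]
scene paddle_eye 0.59 [ 0.4416 -0.3506  0.0068] [250.1435 208.9023]
scene paddle_eye 0.56 [ 0.3267 -0.2118  0.0039] [316.0205 218.6633]
scene spoon_grip 0.66 [ 0.6409 -0.1591  0.0122] [227.7292 294.6023]
scene hook_nose 0.76 [0.5433 0.2122 0.0234] [372.6583 386.0652]
scene hook_seat 0.75 [ 0.4519 -0.1518  0.0078] [293.5555 255.6634]
scene hook_seat 0.55 [0.5453 0.2095 0.0256] [371.1036 385.2569]
```

View pics/top.png

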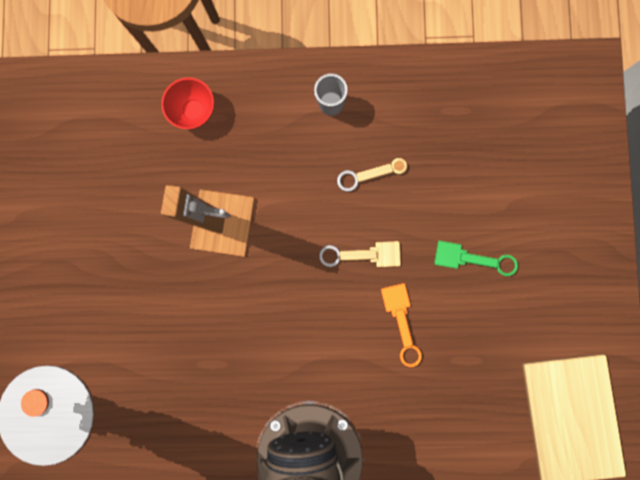

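View pics/scene.png

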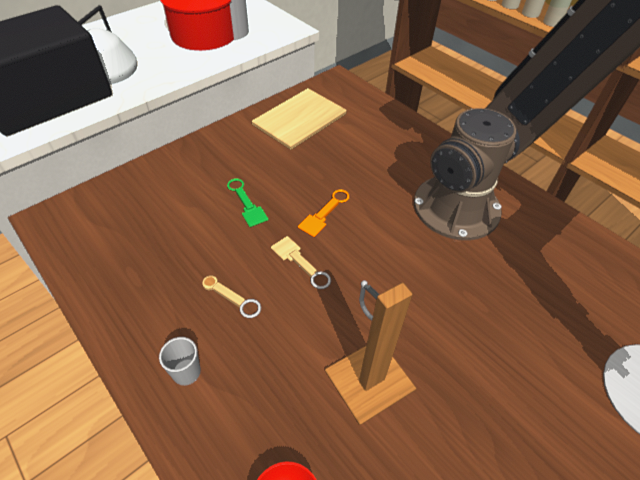

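The candidates in the top view are the wood paddle (eye 330,256; blade 390,253), the green look-alike (448–508, 260), the orange look-alike (396–410, 300–355) and the spoon (348,181 to 400,166). The wood one with the square blade fits the description. I'll confirm it in an enlarged crop and look at the hook in both views.

```bash
python3 - <<'E'
from h import *
np.set_printoptions(precision=4,suppress=True)
a=cv2.cvtColor(cv2.imread('pics/scene.png'),cv2.COLOR_BGR2RGB);b=cv2.cvtColor(cv2.imread('pics/top.png'),cv2.COLOR_BGR2RGB)
def crop(im,x,y,w,h,f): return cv2.resize(im[y:y+h,x:x+w],None,fx=f,fy=f,interpolation=cv2.INTER_CUBIC)
A=crop(b,310,230,100,50,8); B=crop(b,155,180,66+14,60,5); C=crop(a,340,270,80,60,5)
save('crop.png',np.vstack([A[:300],np.hstack([B,C])[:300]]) if 0 else np.vstack([crop(b,310,232,100,37,8)[:296],np.hstack([B,C])]))
m=trace('top','paddle_grip')
for r in m[:3]:
  ys,xs=np.nonzero(r['mask']);print(round(r['conf'],2),xs.mean(),ys.mean(),xs.min(),xs.max(),ys.min(),ys.max())
for uv in((330,256),(400,253.5)): print(onz('top',uv,.008))
E
```

```text
0.94 460.08909853249475 256.8312368972746 435 504 242 274
0.73 371.5970829535096 254.45123062898816 320 400 241 266
0.56 399.4716796875 313.5712890625 382 420 285 366
[ 0.4481 -0.0565  0.008 ]
[ 0.4504 -0.2157  0.008 ]
```

View pics/crop.png

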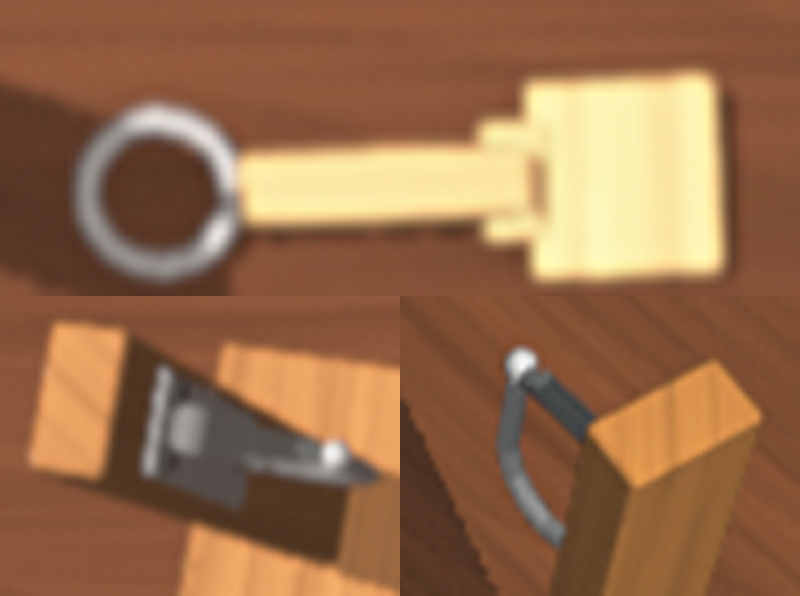

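The crop confirms the wood paddle with its square-ended blade: ring centre at about (329.3, 255.6) and blade end at about (400, 253.4) in top. The nose tip shows at (221.2, 211.0) in top and (363.6, 282.8) in scene. The middle of the post's top front edge is at (177.6, 201.4) in top.

```bash
python3 - <<'E'
from h import *
np.set_printoptions(precision=4,suppress=True)
e=onz('top',(329.3,255.6),.008);bl=onz('top',(400,253.4),.008)
d=bl-e;print('eye',e,'blade',bl,np.linalg.norm(d),'yaw',np.arctan2(d[1],d[0]),'grip',e+d/np.linalg.norm(d)*.066)
print('nose top',onz('top',(221.2,211),.272),'scene',onz('scene',(363.6,282.8),.272))
P=lambda x,y:onz('top',(155+x/5-.4,180+y/5-.4),.335)
p1,p2=P(127,36),P(103,182);b1,b2=P(55,27),P(30,168)
print('post face',p1,p2,(p1+p2)/2,'edge dir',p2-p1,'depth dir',(b1+b2-p1-p2)/2)
n=(onz('top',(221.2,211),.272)+onz('scene',(363.6,282.8),.272))/2
for v in(b1+b2-p1-p2,(p1+p2)/2-n): print('hook yaw',np.arctan2(v[1],v[0]))
w=p2-p1;print(np.arctan2(w[1],w[0])+np.pi/2, np.linalg.norm(((p1+p2)/2-n)[:2]))
E
```

```text
eye [ 0.449  -0.0549  0.008 ] blade [ 0.4507 -0.2157  0.008 ] 0.16082280865636264 yaw -1.560479766607544 grip [ 0.4497 -0.1209  0.008 ]
nose top [0.5207 0.1298 0.272 ] scene [0.5193 0.1286 0.272 ]
post face [0.553  0.1818 0.335 ] [0.5055 0.1894 0.335 ] [0.5293 0.1856 0.335 ] edge dir [-0.0475  0.0076  0.    ] depth dir [0.0043 0.0237 0.    ]
hook yaw 1.3904296307566564
hook yaw 1.4076848222959077
4.553495476381041 0.057167182565492386
```

Call:
{"fn": "servo_tool", "kwargs": {
  "series": [
    [[0,0,-20,0.12],[0,0,-20,0.12],[0,0,-20,0.12],[0,0,-20,0.12],[0,0,-20,0.12],[0,0,-20,0.12],[0,0,-20,0.12],[0,0,-20,0.12],[0,0,-20,0.12],[0,0,0,0.12]]
  ],
  "claw": -1,
  "grip_force": 50
}}

```text
t: 1.58
eef_pos: [0.1688, 0.6546, 0.4115]
ee_rot: [-3.139, 0.006, -1.458]
force: [0.6, -0.8, 0.6]
width: 0.0876
gripper_force: 0.0
```

Call:
{"fn": "servo_tool", "kwargs": {
  "series": [
    [[0,0,0,0.1],[30,-28,0,0],[30,-28,0,0],[30,-28,0,0],[30,-28,0,0],[30,-28,0,0],[30,-28,0,0],[30,-28,0,0],[30,-28,0,0],[30,-28,0,0]]
  ]
}}

```text
t: 2.42
eef_pos: [0.4262, 0.3868, 0.407]
ee_rot: [-3.141, 0.001, -1.551]
force: [1.3, 1.2, -0.3]
width: 0.0877
gripper_force: 0.0
```

Call:
{"fn": "servo_tool", "kwargs": {
  "series": [
    [[40,-2,0,0],[40,-2,0,0],[40,-2,0,0],[40,-2,0,0],[40,-2,0,0],[40,-2,0,0],[40,-2,0,0],[40,-2,0,0],[40,-2,0,0],[40,-2,0,0]]
  ]
}}

```text
t: 3.25
eef_pos: [0.4523, -0.0129, 0.4071]
ee_rot: [-3.14, 0.001, -1.551]
force: [1.3, 0.6, -0.3]
width: 0.0875
gripper_force: 0.0
```

Call:
{"fn": "servo_tool", "kwargs": {
  "series": [
    [[12,0,28,0.01],[12,0,28,0],[12,0,28,0],[12,0,28,0],[12,0,28,0],[12,0,28,0],[12,0,28,0],[12,0,28,0],[12,2,28,0],[0,0,0,0]]
  ]
}}

```text
t: 4.08
eef_pos: [0.4482, -0.1203, 0.1497]
ee_rot: [3.133, 0.0, -1.564]
force: [-1.2, 0.4, -1.3]
width: 0.0874
gripper_force: 0.0
```

```bash
python3 - <<'E'
from h import *
np.set_printoptions(precision=4,suppress=True)
s=telemetry.get_state();print(s['eef_pos'],s['ee_rot'],s['qd'])
a=eyes.grab_frame('wrist');print(proj('wrist',[[.449,-.055,.008],[.4497,-.121,.016],[.4507,-.2157,.008],s['eef_pos']]))
save('w1.png',a)
E
```

```text
[ 0.4482 -0.1203  0.1497] [ 3.1334  0.0002 -1.5641] [ 0.0259 -0.0482  0.0833  0.0253 -0.1154 -0.0488]
[[317.9859 307.757 ]
 [317.803  231.5732]
 [317.3197  99.0586]
 [323.4    306.3794]]
```

View pics/w1.png

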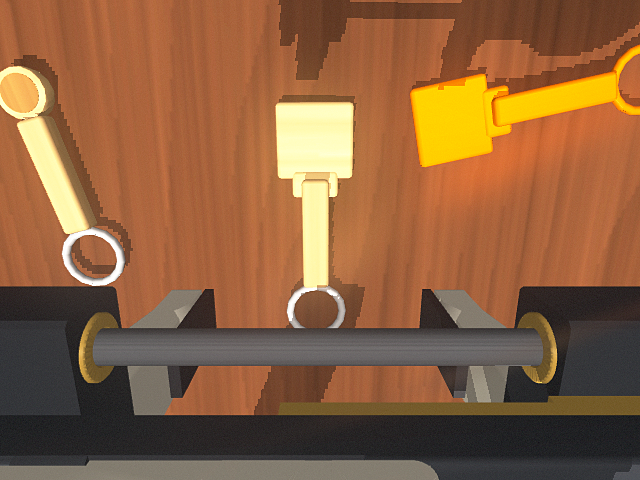

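The wrist view shows the wood paddle square between the fingers, with its ring at (316,308) and blade end at (315,102). That is about 2 mm towards +x of the estimate. Next I descend.

Call:
{"fn": "servo_tool", "kwargs": {
  "series": [
    [[0,-3,20,0],[0,0,20,0],[0,0,20,0],[0,0,20,0],[0,0,20,0],[0,0,20,0],[0,0,14,0],[0,0,6,0],[0,0,3,0],[0,0,2,0]]
  ]
}}

```text
t: 4.97
eef_pos: [0.4562, -0.1186, 0.0105]
ee_rot: [-3.14, -0.0, -1.561]
force: [-0.2, 0.4, 0.9]
width: 0.0879
gripper_force: 0.0
```

Call:
{"fn": "servo_tool", "kwargs": {
  "series": [
    [[0,0,0,0],[0,0,0,0],[0,0,0,0],[0,0,0,0],[0,0,0,0],[0,0,0,0],[0,0,0,0],[0,0,0,0],[0,0,0,0],[0,0,0,0]]
  ],
  "claw": 1,
  "grip_force": 50
}}

```text
t: 5.8
eef_pos: [0.4548, -0.119, 0.0095]
ee_rot: [3.141, -0.0, -1.562]
force: [-0.9, 0.7, 0.7]
width: 0.0267
gripper_force: 0.2
```

Call:
{"fn": "servo_tool", "kwargs": {
  "series": [
    [[0,0,0,0],[0,0,0,0],[0,2,2,0],[0,1,2,0],[0,0,1,0],[0,0,1,0],[0,0,1,0],[0,0,0,0],[0,0,0,0],[0,0,0,0]]
  ],
  "claw": -0.2
}}

```text
t: 6.63
eef_pos: [0.452, -0.119, 0.0026]
ee_rot: [-3.142, 0.0, -1.562]
force: [0.4, -0.1, 0.5]
width: 0.0526
gripper_force: 0.0
```

Call:
{"fn": "servo_tool", "kwargs": {
  "series": [
    [[0,0,0,0],[0,0,0,0],[0,0,0,0],[0,0,0,0],[0,0,0,0],[0,0,0,0],[0,0,0,0],[0,0,0,0],[0,0,0,0],[0,0,0,0]]
  ],
  "claw": 1,
  "grip_force": 50
}}

```text
t: 7.47
eef_pos: [0.452, -0.1191, 0.0026]
ee_rot: [3.142, -0.0, -1.562]
force: [-0.1, -0.1, 1.1]
width: 0.0196
gripper_force: 50.0
```

```bash
python3 - <<'E'
from h import *
s=telemetry.get_state();print(s['eef_pos'],s['width'],s['gripper_force'],s['force'])
E
```

```text
[ 0.4519509  -0.11905348  0.00258233] 0.01955796978349186 49.99924957752228 [-0.12509133 -0.0585894   1.06087299]
```

Call:
{"fn": "servo_tool", "kwargs": {
  "series": [
    [[0,0,-10,0],[0,0,-30,0],[0,0,-40,0.03],[0,0,-40,0.03],[0,0,-40,0.03],[0,0,-40,0.03],[0,0,-40,0.03],[0,0,-40,0.03],[0,0,-30,0],[0,0,-10,0]]
  ]
}}

```text
t: 8.3
eef_pos: [0.4535, -0.1194, 0.3279]
ee_rot: [-3.134, 0.001, -1.742]
force: [0.9, 0.2, -0.4]
width: 0.0192
gripper_force: 50.0
```

Call:
{"fn": "servo_tool", "kwargs": {
  "series": [
    [[-20,-3,0,0],[-30,-3,0,0],[-30,-4,0,0],[-30,-4,0,0],[-30,-4,0,0],[-25,-3,0,0],[-15,-2,0,0],[-8,-1,0,0],[0,0,0,0],[0,0,0,0]]
  ]
}}

```text
t: 9.13
eef_pos: [0.5073, 0.0618, 0.3221]
ee_rot: [3.141, -0.001, -1.741]
force: [-1.0, 0.1, -1.3]
width: 0.0198
gripper_force: 50.0
```

```bash
python3 - <<'E'
from h import *
np.set_printoptions(precision=4,suppress=True)
s=telemetry.get_state();print(s['t'],s['eef_pos'],s['ee_rot'],s['qd'])
a=eyes.grab_frame('scene');b=eyes.grab_frame('top');w=eyes.grab_frame('wrist')
save('s2.png',a);save('t2.png',b);save('wr2.png',w)
def crop(im,x,y,w,h,f): return cv2.resize(im[y:y+h,x:x+w],None,fx=f,fy=f,interpolation=cv2.INTER_CUBIC)
save('c2.png',np.vstack([np.hstack([crop(a,310,230,100,75,4),crop(b,170,170,100,75,4)]),cv2.resize(w,(400,300))@np.eye(3) .astype(np.uint8) if 0 else np.hstack([cv2.resize(w,(400,300)),np.zeros((300,400,3),np.uint8)])]))
E
```

```text
9.1333 [0.5073 0.0618 0.3221] [ 3.1407 -0.0007 -1.7414] [-0.0162 -0.0111 -0.0033  0.003  -0.0009  0.001 ]
```

View pics/c2.png

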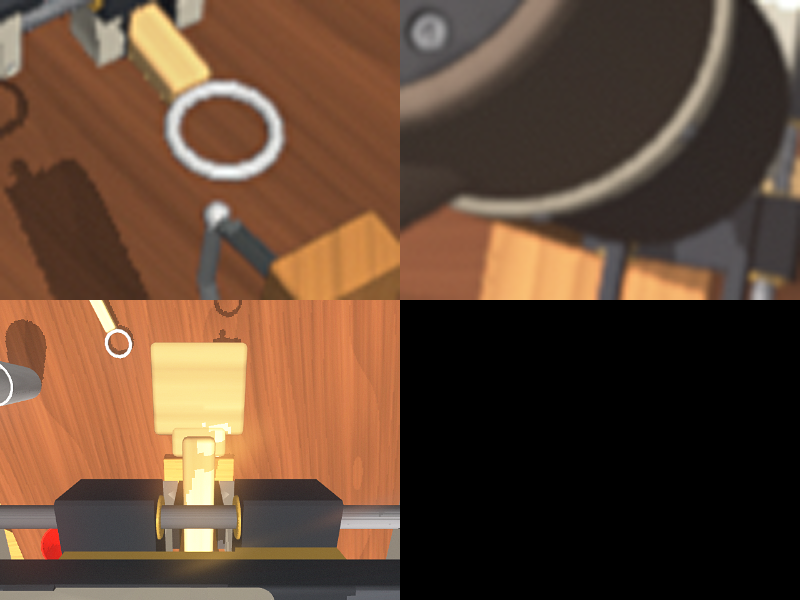

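The scene view (top left) shows the ring level at (365.6, 262.4), with the nose below it at (363.6, 282.8). The top view is blocked by the arm.

```bash
python3 - <<'E'
from h import *
np.set_printoptions(precision=4,suppress=True)
s=telemetry.get_state();z=s['eef_pos'][2]+.0054
a=cv2.imread('pics/s2.png')[245:282,345:386].astype(int)
m=((a.min(2)>130)&(a.max(2)-a.min(2)<40)).astype(np.uint8)
ys,xs=np.nonzero(m);el=cv2.fitEllipse(np.c_[xs,ys].astype(np.float32));print(len(xs),el)
c=(el[0][0]+345,el[0][1]+245)
n=onz('scene',(363.6,282.8),.272)
h=np.array([np.cos(1.40),np.sin(1.40)]);l=np.array([-h[1],h[0]])
for uv in(c,(365.6,262.4)):
  e=onz('scene',uv,z);d=(e-n)[:2];print(uv,e,'nose',n,'along h',d@h,'lat',d@l)
t=np.array([-.168,-.986]);print('by FK eye',np.array(s['eef_pos'])[:2]-t*.0645)
for p in(n,n+[.004*h[0],.004*h[1],.0]):print(proj('scene',p))
E
```

```text
267 ((20.70100212097168, 17.575105667114258), (23.776565551757812, 25.686019897460938), 111.34454345703125)
(365.7010021209717, 262.57510566711426) [0.5201 0.1266 0.328 ] nose [0.5193 0.1286 0.272 ] along h -0.0018526966752970585 lat -0.0010679540174214266
(365.6, 262.4) [0.5199 0.1263 0.328 ] nose [0.5193 0.1286 0.272 ] along h -0.0022195288664144013 lat -0.0010086988085522405
by FK eye [0.5182 0.1247]
[[363.6 282.8]]
[[364.9545 284.5123]]
```

Call:
{"fn": "servo_tool", "kwargs": {
  "series": [
    [[-2,0,5,0],[0,0,8,0],[0,0,8,0],[0,0,8,0],[0,0,8,0],[0,0,8,0],[0,0,8,0],[0,0,7,0],[0,0,0,0],[0,0,0,0]]
  ]
}}

```text
t: 10.12
eef_pos: [0.5075, 0.0636, 0.2621]
ee_rot: [3.14, -0.002, -1.742]
force: [-0.8, -2.5, -0.1]
width: 0.0196
gripper_force: 50.0
```

Call:
{"fn": "servo_tool", "kwargs": {
  "series": [
    [[0,0,4,0],[0,0,4,0],[0,0,4,0],[0,0,4,0],[0,0,4,0],[0,0,4,0],[0,0,3,0],[0,0,3,0],[0,0,0,0],[0,0,0,0]]
  ]
}}

```text
t: 10.95
eef_pos: [0.5078, 0.0642, 0.2323]
ee_rot: [3.141, -0.0, -1.742]
force: [-0.2, -0.1, -0.8]
width: 0.0195
gripper_force: 50.0
```

```bash
python3 - <<'E'
from h import *
s=telemetry.get_state();print(s['eef_pos'],s['force'],s['moment'])
a=eyes.grab_frame('scene');w=eyes.grab_frame('wrist')
save('c3.png',np.hstack([cv2.resize(a[230:330,310:410],(600,600),interpolation=cv2.INTER_CUBIC)]))
E
```

```text
[0.50783935 0.06415387 0.23230655] [-0.19079915 -0.10632327 -0.76800984] [ 0.09494041 -0.11228054  0.03373582]
```

View pics/c3.png

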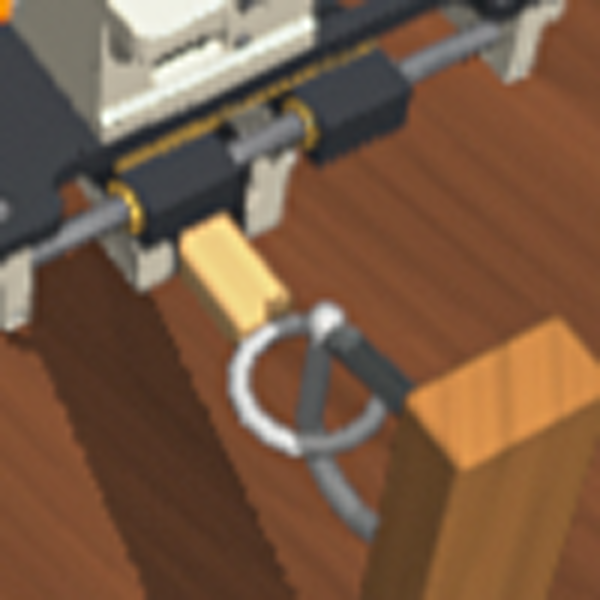

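The ring (centre about (310,385) in the crop) now encircles the nose bar, and the gate tongue is visible from nose to post. I'll lower further to the specified snap height.

Call:
{"fn": "servo_tool", "kwargs": {
  "series": [
    [[0,0,4,0],[0,0,4,0],[0,0,4,0],[0,0,3,0],[0,0,3,0],[0,0,2,0],[0,0,2,0],[0,0,0,0],[0,0,0,0],[0,0,0,0]]
  ]
}}

```text
t: 11.88
eef_pos: [0.508, 0.0641, 0.2107]
ee_rot: [-3.141, 0.0, -1.742]
force: [0.5, 0.6, -1.0]
width: 0.0194
gripper_force: 50.0
```

```bash
python3 - <<'E'
from h import *
s=telemetry.get_state();print(s['eef_pos'],s['force'],s['moment'])
a=eyes.grab_frame('scene')
save('c4.png',cv2.resize(a[260:320,340:400],(600,600),interpolation=cv2.INTER_CUBIC))
E
```

```text
[0.50802185 0.06412598 0.21066861] [ 0.45768019  0.61049461 -0.97279172] [ 0.10102554  0.00908327 -0.03564503]
```

View pics/c4.png

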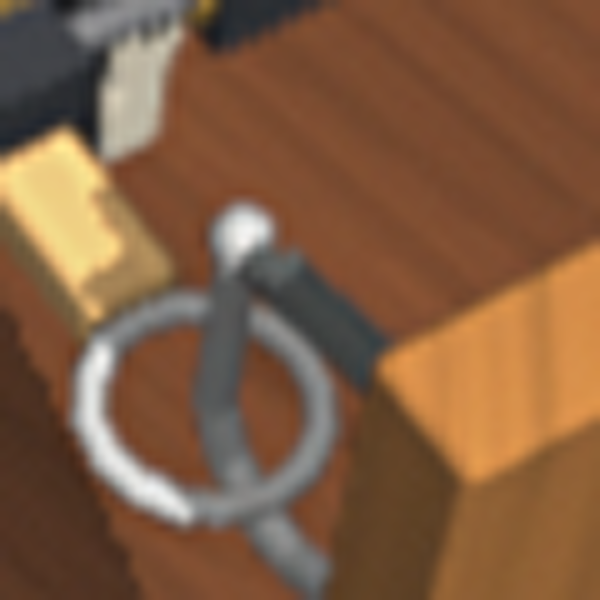

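The gate is closed from the nose (243,230) to the post, and the bar runs through the ring beneath it, so I'll release.

Call:
{"fn": "servo_tool", "kwargs": {
  "series": [
    [[0,0,0,0],[0,0,0,0],[0,0,0,0],[0,0,0,0],[0,0,0,0],[0,0,0,0],[0,0,0,0],[0,0,0,0],[0,0,0,0],[0,0,0,0]]
  ],
  "claw": -1
}}

```text
t: 12.77
eef_pos: [0.5079, 0.0641, 0.2106]
ee_rot: [-3.142, -0.0, -1.742]
force: [-0.7, -0.6, -0.2]
width: 0.0802
gripper_force: 0.0
```

Call:
{"fn": "servo_tool", "kwargs": {
  "series": [
    [[10,0,-10,0],[15,0,-20,0],[20,0,-20,0],[20,0,-20,0],[20,0,-20,0],[20,0,-20,0],[20,0,-20,0],[20,0,-20,0],[20,0,-10,0],[0,0,0,0]]
  ]
}}

```text
t: 13.6
eef_pos: [0.4799, -0.1014, 0.3742]
ee_rot: [-3.137, 0.0, -1.744]
force: [0.1, 0.3, 0.6]
width: 0.0876
gripper_force: 0.0
```

Call:
{"fn": "servo_tool", "kwargs": {
  "series": [
    [[0,0,0,0],[0,0,0,0],[0,0,0,0],[0,0,0,0],[0,0,0,0],[0,0,0,0],[0,0,0,0],[0,0,0,0],[0,0,0,0],[0,0,0,0]]
  ]
}}

```text
t: 14.43
eef_pos: [0.4799, -0.0984, 0.3705]
ee_rot: [3.142, -0.0, -1.742]
force: [-0.4, 0.7, -0.4]
width: 0.0874
gripper_force: 0.0
```

```bash
python3 - <<'E'
from h import *
s=telemetry.get_state();print(s['t'],s['eef_pos'],s['force'],s['width'])
a=eyes.grab_frame('scene')
save('c5.png',cv2.resize(a[250:400,290:440],(600,600),interpolation=cv2.INTER_CUBIC))
E
```

```text
14.4333 [ 0.47987549 -0.09842815  0.37052501] [-0.38103389  0.68512059 -0.4293618 ] 0.0873523158355511
```

View pics/c5.png

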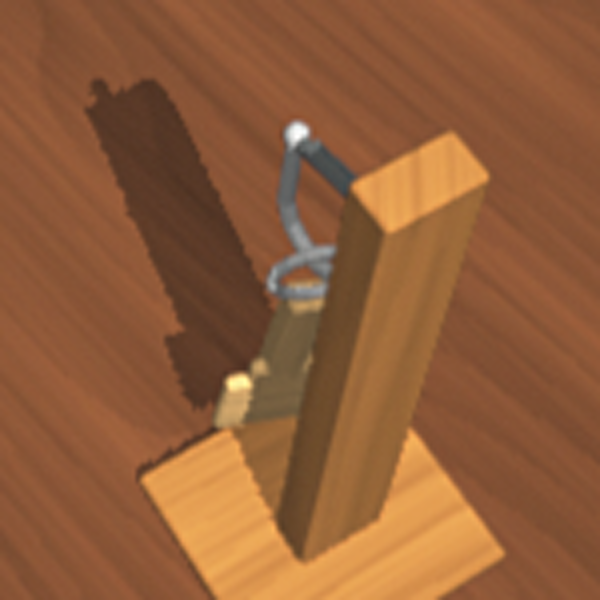

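The paddle hangs from the hook (eye at (305,272), blade at (270,400) in the crop) and the gate is closed. I'll wait for the swing to die out.

Call:
{"fn": "servo_tool", "kwargs": {
  "series": [
    [[0,0,0,0],[0,0,0,0],[0,0,0,0],[0,0,0,0],[0,0,0,0],[0,0,0,0],[0,0,0,0],[0,0,0,0],[0,0,0,0],[0,0,0,0]]
  ]
}}

```text
t: 15.32
eef_pos: [0.4798, -0.0985, 0.3706]
ee_rot: [3.142, -0.0, -1.742]
force: [-0.2, 0.5, -0.4]
width: 0.0876
gripper_force: 0.0
```

Call:
{"fn": "servo_tool", "kwargs": {
  "series": [
    [[0,0,0,0],[0,0,0,0],[0,0,0,0],[0,0,0,0],[0,0,0,0],[0,0,0,0],[0,0,0,0],[0,0,0,0],[0,0,0,0],[0,0,0,0]]
  ]
}}

```text
t: 16.15
eef_pos: [0.4798, -0.0985, 0.3706]
ee_rot: [3.142, -0.0, -1.742]
force: [-0.2, -0.0, -0.6]
width: 0.0877
gripper_force: 0.0
```

Call:
{"fn": "servo_tool", "kwargs": {
  "series": [
    [[0,0,0,0],[0,0,0,0],[0,0,0,0],[0,0,0,0],[0,0,0,0],[0,0,0,0],[0,0,0,0],[0,0,0,0],[0,0,0,0],[0,0,0,0]]
  ]
}}

```text
t: 16.98
eef_pos: [0.4799, -0.0985, 0.3706]
ee_rot: [-3.142, -0.0, -1.742]
force: [0.0, -0.2, 0.0]
width: 0.088
gripper_force: 0.0
```

Call:
{"fn": "servo_tool", "kwargs": {
  "series": [
    [[0,0,0,0],[0,0,0,0],[0,0,0,0],[0,0,0,0],[0,0,0,0],[0,0,0,0],[0,0,0,0],[0,0,0,0],[0,0,0,0],[0,0,0,0]]
  ]
}}

```text
t: 17.82
eef_pos: [0.4798, -0.0985, 0.3706]
ee_rot: [3.142, 0.0, -1.742]
force: [0.4, 0.2, 0.1]
width: 0.0874
gripper_force: 0.0
```

Call:
{"fn": "servo_tool", "kwargs": {
  "series": [
    [[0,0,0,0],[0,0,0,0],[0,0,0,0],[0,0,0,0],[0,0,0,0],[0,0,0,0],[0,0,0,0],[0,0,0,0],[0,0,0,0],[0,0,0,0]]
  ]
}}

```text
t: 18.65
eef_pos: [0.4798, -0.0985, 0.3706]
ee_rot: [3.142, -0.0, -1.742]
force: [-0.2, -0.6, 0.5]
width: 0.0878
gripper_force: 0.0
```

```bash
python3 - <<'E'
from h import *
f=[eyes.grab_frame('scene')[300:370,335:375].astype(int) for _ in range(14)]
for k in(1,3,6,9,13): print(k,abs(f[k]-f[0]).max(),abs(f[k]-f[0]).mean())
save('c6.png',cv2.resize(eyes.grab_frame('scene')[250:400,290:440],(600,600),interpolation=cv2.INTER_CUBIC))
print(telemetry.get_state()['t'])
E
```

```text
1 5 0.7794047619047619
3 5 0.7725
6 4 0.7917857142857143
9 5 0.7867857142857143
13 5 0.7829761904761905
19.4
```

View pics/c6.png

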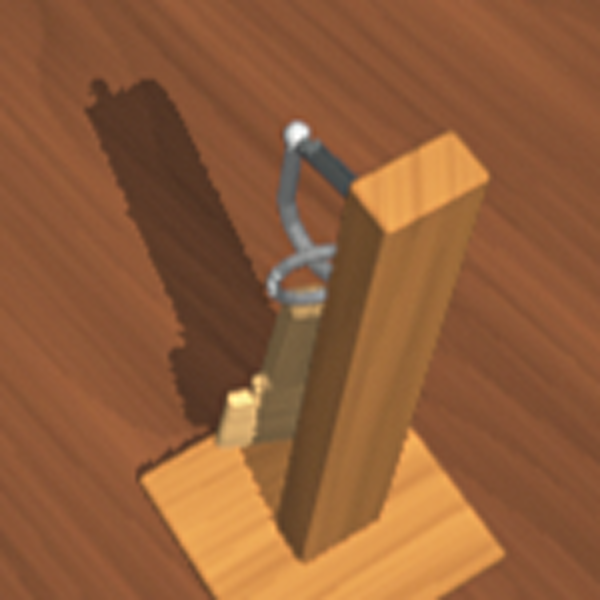

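The paddle hangs still: frames over 0.65 s differ only by noise. The gate is shut and the gripper is clear.

```bash
python3 -c "from h import *; print(ticket.job_done())"
```

```text
the job is handed in; nothing more can be done
None
```

The rice paddle hangs still on the snap hook with the gate shut above its eye, the spoon and the look-alikes were not touched, and the job was handed in at about 19.4 s.

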